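# Pack the tablet scoop under the cantilever tray

### The job

Swing the top tray of the grey cantilever box all the way over to the robot's left, to its open stop; lay the steel tablet scoop upright and flat on the floor of the wide bay underneath, and let go of it. Then bring the tray back over and lower it fully shut on top, keeping hold of the tray on the way so that it neither falls open nor drops shut. Leave the spatula and the two bottles where they are.

Things in the scene. Friction and masses are not known exactly. Their poses are not given: they have to be found in the camera images.
- box: Grey sheet-metal cantilever box, fixed to the table, its +y to the robot's left. Base 240 (box x) by 160 (y) by 80 mm high, walls and floor 4 mm; origin centre of underside, z up. A 4 mm divider along x at y = +35 mm, top 54 mm above table: wide bay on its -y side is empty, narrow bay on +y holds fixed bits. A 240 x 160 x 42 mm tray (81 to 123 mm above table) covers it, on straps at x = +/-126 mm.
- swing (a joint): Strap angle q, rad: 0 tray shut, 2.27 fully open at its stop beyond the box's +y side. The tray stays level: each point of it moves on a 120 mm radius circle in box y-z, from shut by 120*(cos25deg - cos(25deg+q)) mm along box +y and 120*(sin(25deg+q) - sin25deg) mm up: +69 mm up at q = 1.13, 218 mm over and 0 up when open. Left alone, it falls to the nearer end and rests there.
- tray_grip (a point): Centre of the bare-metal tray's bar handle: round bar 14 mm thick along box x over the middle of the tray, 106 mm clear between its posts, 131 mm above the table when shut, 47 mm above the tray's floor, nothing beneath it. Axes parallel to the box's. The tray weighs about 0.4 kg and carries fixed bits in its end bays.
- bay (a point): Centre of the wide bay's floor, 4 mm above the table (box x = 0, y = -21.5 mm); axes parallel to the box's. The bay is 232 mm along x and 109 mm along y.
- scoop: Loose stainless steel tablet scoop, about 0.14 kg, 170 mm long, 60 wide, 39 high: a flat-bottomed pan, open on top and at its +x end (x from -10 to +85 mm), with a straight black handle (x from -85 to -10 mm). Lies on its flat underside; origin on the underside midway along its length, x along the length, z up.
- scoop_grip (a point): Middle of the scoop's handle near the pan, where to grip: x = -35 mm, 30 mm above the scoop's underside. Handle 18 mm wide (scoop y) and 18 mm high. Axes parallel to the scoop's.
- spatula: Loose flat spatula, 200 mm long, lying along its x: bystander, leave alone.
- bottle_a: Small white pill bottle, 46 mm across and 78 mm tall, standing; origin under its base: bystander.
- bottle_b: Second white pill bottle, the same: bystander.
There are look-alikes about, which are no part of the job. Leave any blue, green or purple look-alike of the scoop alone.

How it is judged:
By the outcome, as a careful person would: the job done as asked, in the order asked, and still so for the second after the job is handed in, with the robot touching nothing.
It also fails if it takes over 72 s, if anything falls off the work surface, if the arm or the gripper's body presses on something with over 40 N, if the wrist force passes 120 N, or if a joint passes its speed limit or range.

### The arm

A 6-joint arm with a two-finger parallel gripper is mounted at the origin on the work surface. World frame = base frame: x ahead of the robot, y to its left, z up, the work surface at z = 0. Lengths are in m, angles in rad, forces in N, time in s.
With the tool pointing down it reaches from about 0.35 to 0.975 m from the base axis. Payload 7.1 kg.
Tool frame: the origin (TCP) lies midway between the tips of the shut fingers; the grasp point (between the pads) lies 19 mm behind it; z points along the fingers, x is the direction in which the jaws open and shut, and the axes are right-handed (so a half turn about z gives the same grasp; the last joint's range is limited). The gripper opens to 88 mm and grips with 3 to 60 N. Pads are 20 mm wide; open, the fingers measure 115 mm over their backs; the gripper's body (75 mm by 178 mm) begins 61 mm behind the grasp point.
Start: joints at [1.205, 0.423, 1.63, -0, 1.089, -0.019], TCP at [0.212, 0.588, 0.223] pointing down, gripper open.
Joint ranges: [-3, 3], [-0.9, 2.11], [0.09, 2.58], [-1.31, 4.45], [0.11, 2.69], [-2.54, 2.54]. Speed limits (rad/s): [2.39, 2.39, 3.01, 3.14, 3.14, 3.14].

### API

Orientations are given as a unit quaternion [w, x, y, z].
In Python, from station import move_pose, movel, movej, command_gripper, wait, inverse_kinematics, read_camera, camera_info, MotionError, job_done, get_time, get_joint_pos, get_qvel, get_effort, get_tcp_pos, get_ee_rot, get_ft_force, get_ft_torque, get_grip_width gives the robot as it stands. Calls block until the motion is done:
- move_pose(position, orientation): joint-space move of the TCP to a pose.
- movel(position, frame=None, v=0.15, until_force=None): straight line of the TCP; frame=None keeps the orientation; v is the mean speed in m/s. With until_force (N) it stops when the force on the tool has changed by that much, and returns True; else False.
- movej(angles): joint-space move.
- command_gripper(opening): opening from 0.0 (shut) to 1.0 (fully open); the grip force is fixed at half the most; returns when the fingers have stopped.
- wait(seconds).
- inverse_kinematics(position, orientation): joint angles nearest the present ones, or None.
- read_camera(name): name is "scene" or "side" or "wrist"; returns the picture (384x512x3 uint8, red, green, blue); there is no depth.
- camera_info(name): a dict with "intrinsics" (3x3 intrinsics, pixels), "T" (4x4, takes a point from camera to world coordinates); the wrist camera has in their place "tool_from_camera" (4x4, takes a point from camera to tool coordinates, whose origin is the TCP and whose axes are the tool frame's). Camera axes: x right, y up, looking along -z (the intrinsics and any distortion apply to the point x, -y, -z); pixel columns grow to the right and rows downward; lengths in m; the calibration is good to about 2 mm. The wrist camera is an equidistant fisheye: a pixel r from the principal point sees the ray r / f radians off the axis. A picture is of the moment at which its call begins: read the wrist's pose just before it. camera_info takes no time and is no camera call.
A pose or a line that the arm cannot do raises MotionError and nothing moves.
- job_done(): hands the job in, once; it reports no verdict.
Readings, each from a call of its own:
- get_time(): time.
- get_joint_pos(): joint angles.
- get_qvel(): joint speeds.
- get_effort(): joint torques, N m.
- get_tcp_pos(): TCP position.
- get_ee_rot(): TCP orientation.
- get_ft_force(): force on the tool from outside, world axes, zero at the start.
- get_ft_torque(): the same for the moment, N m.
- get_grip_width(): opening from 0.0 (shut) to 1.0 (fully open).
Only numpy, scipy, OpenCV 4.12 (cv2) and the standard library are available. Lean on these libraries where they do the work, as an engineer would, in place of code of your own. Each camera call takes 0.05 s, during which the arm holds its last target.

## Working session

There is one attempt and no reset: what is moved stays moved. The work goes in short steps, each a Python script; the robot and the scene stay as the last script left them, time stands still between calls to the robot, and variables do not carry over. Pictures are saved under pics/ and viewed, and the job is handed in when it is done.

```bash
mkdir -p pics; ls
python3 - <<'E'
from station import *
import cv2
for n in ["scene","side","wrist"]:
    im=read_camera(n); cv2.imwrite(f"pics/{n}0.png",im[:,:,::-1])
    ci=camera_info(n); print(n,ci)
print(get_time(),get_tcp_pos(),get_ee_rot(),get_grip_width(),get_ft_force())
E
```

```text
pics
scene {'intrinsics': array([[442.7302694 ,   0.        , 250.31390481],
       [  0.        , 442.7302694 , 191.84077066],
       [  0.        ,   0.        ,   1.        ]]), 'T': array([[-3.07725469e-01, -8.11755414e-01,  4.96344823e-01,
         1.11540107e+00],
       [ 9.51475163e-01, -2.62661116e-01,  1.60325148e-01,
        -8.01095877e-03],
       [ 2.25678211e-04,  5.21595903e-01,  8.53192630e-01,
         1.08452357e+00],
       [ 0.00000000e+00,  0.00000000e+00,  0.00000000e+00,
         1.00000000e+00]])}
side {'intrinsics': array([[435.54496877,   0.        , 251.17376188],
       [  0.        , 435.54496877, 190.81733079],
       [  0.        ,   0.        ,   1.        ]]), 'T': array([[ 0.73492495,  0.44753757, -0.5095051 ,  0.04363957],
       [-0.67809553,  0.47558304, -0.56036348, -0.7790672 ],
       [-0.00847173,  0.75731823,  0.65299106,  0.79493837],
       [ 0.        ,  0.        ,  0.        ,  1.        ]])}
wrist {'intrinsics': array([[297.31863964,   0.        , 256.23684818],
       [  0.        , 297.31863964, 193.81643794],
       [  0.        ,   0.        ,   1.        ]]), 'tool_from_camera': array([[ 9.99999913e-01,  1.65274400e-04, -3.83456689e-04,
         5.10071833e-05],
       [ 6.28253797e-05, -9.67431031e-01, -2.53134740e-01,
        -6.95320824e-02],
       [-4.12804592e-04,  2.53134694e-01, -9.67430957e-01,
        -1.62330635e-01],
       [ 0.00000000e+00,  0.00000000e+00,  0.00000000e+00,
         1.00000000e+00]])}
0.15 [0.21225716 0.58738183 0.22206928] [ 3.39832993e-04  8.18501361e-01  5.74504268e-01 -5.01394935e-04] 1.000237952432422 [-0.22754551  0.41186949  1.00570522]
```

View pics/scene0.png

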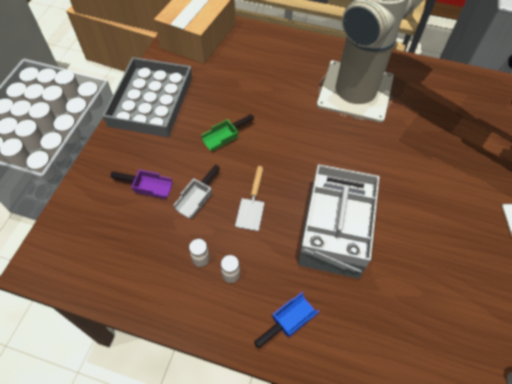

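View pics/side0.png

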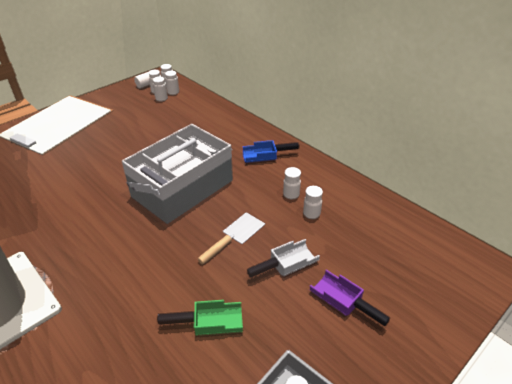

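View pics/wrist0.png

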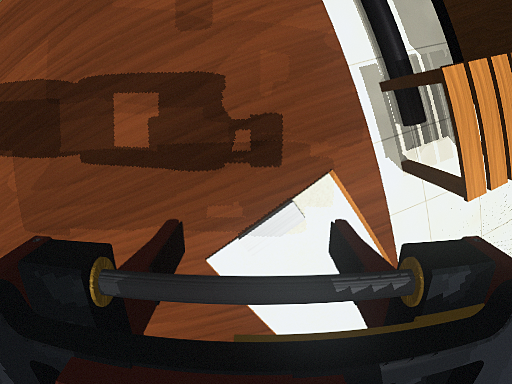

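Run:
```python
import cv2
a=cv2.imread("pics/scene0.png");b=cv2.imread("pics/side0.png")
def crop(im,x,y,w,h,s,n):
    cv2.imwrite(n,cv2.resize(im[y:y+h,x:x+w],None,fx=s,fy=s,interpolation=cv2.INTER_CUBIC))
crop(a,290,155,100,125,4.8,"pics/c1.png")
crop(b,115,115,130,110,5,"pics/c2.png")
crop(a,165,155,110,85,6,"pics/c3.png")
crop(b,190,205,140,85,5,"pics/c4.png")
```

```text
(no output)
```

View pics/c1.png

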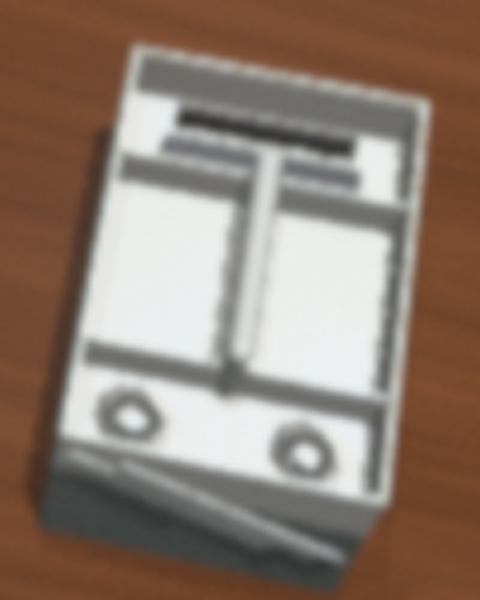

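View pics/c2.png

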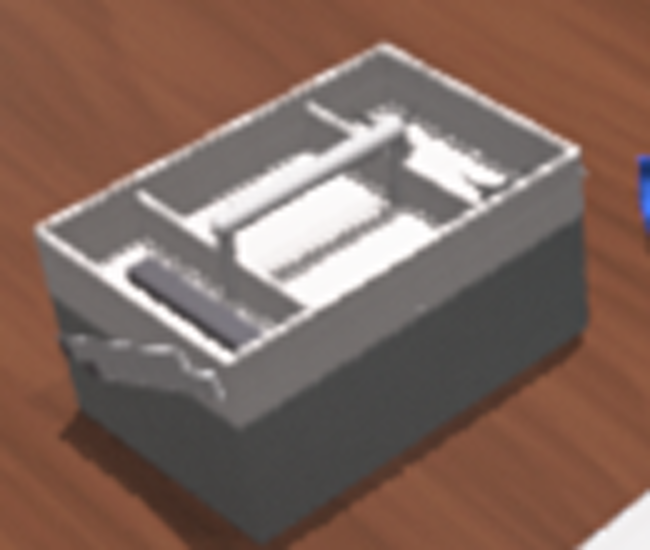

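View pics/c3.png

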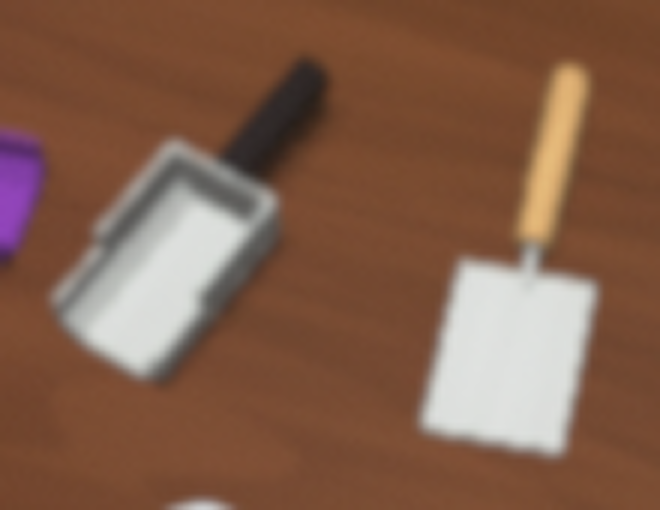

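View pics/c4.png

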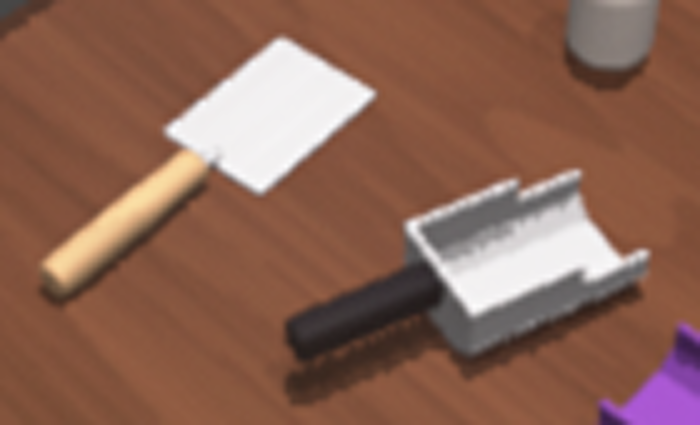

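```bash
cat > h.py <<'E'
import numpy as np, cv2
from scipy.optimize import least_squares
from scipy.spatial.transform import Rotation as R
from station import *
CI={n:camera_info(n) for n in ["scene","side","wrist"]}
def proj(n,P):
    c=CI[n];T=c["T"];p=(np.atleast_2d(P)-T[:3,3])@T[:3,:3]
    K=c["intrinsics"];q=np.c_[p[:,0],-p[:,1],-p[:,2]]@K.T
    return q[:,:2]/q[:,2:]
def projw(P,tcp,quat):
    c=CI["wrist"];Rt=R.from_quat(np.roll(quat,-1)).as_matrix()
    p=(np.atleast_2d(P)-tcp)@Rt; T=c["tool_from_camera"]; p=(p-T[:3,3])@T[:3,:3]
    q=np.c_[p[:,0],-p[:,1],-p[:,2]]; r=np.linalg.norm(q[:,:2],axis=1); th=np.arctan2(r,q[:,2])
    K=c["intrinsics"]; return np.c_[K[0,2]+K[0,0]*th*q[:,0]/r,K[1,2]+K[1,1]*th*q[:,1]/r]
def tri(ua,ub,a="scene",b="side"):
    s=least_squares(lambda P:np.r_[(proj(a,P)-ua).ravel(),(proj(b,P)-ub).ravel()],[.6,0,.1],x_scale=.1)
    return s.x,np.sqrt(2*s.cost/4)
def un(x,y,s): return lambda u:np.array([x+(u[0]+.5)/s-.5,y+(u[1]+.5)/s-.5])
def plc(P,pose): # x,y,z,yaw
    x,y,z,w=pose;c,s=np.cos(w),np.sin(w);P=np.atleast_2d(P)
    return P@np.array([[c,-s,0],[s,c,0],[0,0,1]]).T+[x,y,z]
def fit(obs,x0):
    f=lambda p:np.concatenate([(proj(n,plc(P,p))-u).ravel() for n,P,u in obs])
    s=least_squares(f,x0,loss="soft_l1",x_scale=.1);return s.x,f(s.x).reshape(-1,2)
def quat_down(yaw):  # tool z down, tool x (jaw dir) at world yaw
    x=np.array([np.cos(yaw),np.sin(yaw),0]);z=np.array([0,0,-1.]);y=np.cross(z,x)
    return np.roll(R.from_matrix(np.c_[x,y,z]).as_quat(),1)
E
python3 - <<'E'
from h import *
np.set_printoptions(precision=4,suppress=True)
c1=un(290,155,4.8);c2=un(115,115,5);c3=un(165,155,6);c4=un(190,205,5)
box=[("-x-y",(135,45),(235,360),(-.12,-.08,.123)),("-x+y",(430,100),(37,230),(-.12,.08,.123)),
("+x-y",(60,442),(580,150),(.12,-.08,.123)),("+x+y",(388,503),(383,44),(.12,.08,.123)),
("h-x",(269,150),(220,218),None),("h+x",(241,360),(402,125),None)]
obs=[]
for n,a,b,P in box:
    print(n,*tri(c1(a),c2(b)))
    if P: obs+=[("scene",P,c1(a)),("side",P,c2(b))]
obs+=[("side",(-.12,-.08,0),c2((262,540))),("side",(-.12,.08,0),c2((82,408)))]
p,r=fit(obs,[.6,.1,0,0]);print("box",p);print(r.round(1).tolist())
sc=[("hend",(312,68),(297,335)),("hpan",(240,158),(437,278)),("bk-y",(175,140),(468,314)),("bk+y",(277,203),(408,222)),
("fr-y",(53,300),(647,255)),("fr+y",(158,376),(580,175))]
Q={}
for n,a,b in sc:
    Q[n],e=tri(c3(a),c4(b));print(n,Q[n],e)
obs=[]
for n,P in [("bk-y",(-.01,-.03,.039)),("bk+y",(-.01,.03,.039))]:
    a,b=[(s[1],s[2]) for s in sc if s[0]==n][0]; obs+=[("scene",P,c3(a)),("side",P,c4(b))]
a,b=sc[0][1:];obs+=[("scene",(-.085,0,.033),c3(a)),("side",(-.085,0,.030),c4(b))]
p,r=fit(obs,[.6,-.2,0,-.4]);print("scoop",p);print(r.round(1).tolist())
E
```

```text
-x-y [ 0.4208 -0.0458  0.1251] 0.13616712122191948
-x+y [0.4059 0.1147 0.123 ] 0.22885648835564815
+x-y [ 0.6603 -0.0239  0.1203] 0.6339088247328866
+x+y [0.6446 0.1347 0.1225] 0.21108781092271803
h-x [0.4721 0.0387 0.137 ] 0.3154443959341651
h+x [0.5951 0.0502 0.131 ] 0.18484857322556586
box [0.5327 0.045  0.0003 0.0852]
[[0.1, 0.3], [-0.6, 0.5], [-0.3, 0.3], [-0.1, -0.3], [0.8, -1.4], [0.7, -0.4], [0.4, 0.1], [0.5, -0.3], [0.9, 0.9], [-0.1, -0.1]]
hend [ 0.4497 -0.3238  0.034 ] 0.349875599298469
hpan [ 0.514  -0.3417  0.0369] 0.9465258652897584
bk-y [ 0.5107 -0.3694  0.0381] 0.4308013647639337
bk+y [ 0.5292 -0.3123  0.0378] 0.20229431440880058
fr-y [ 0.6031 -0.3947  0.0259] 0.3139175300237856
fr+y [ 0.6224 -0.3364  0.0196] 0.20210675385967117
scoop [ 0.5306 -0.3444 -0.0002 -0.2761]
[[-0.0, 0.1], [1.6, -0.3], [0.1, -0.4], [0.4, -0.2], [1.5, 0.0], [-0.6, 0.8]]
```

Four scoops are in view (scene camera pixels):
- Purple at (145,183)
- Green at (225,133)
- Blue at (290,317)
- Bare steel with a black handle at (198,195)

The enlarged crop confirms that only the one at (198,195) is steel, so that is the scoop meant. The triangulated heights match the description: tray rim about 0.123, bar about 0.131–0.137 and scoop back rim 0.038. Next I'll move above the handle and check with the wrist camera.

```bash
cat >> h.py <<'E'
BOX=np.array([.5328,.0448,0,.088]); SC=np.array([.5306,-.3440,0,-.280])
YB=BOX[3]+np.pi/2; 
def tray(q):
    a=np.radians(25);return np.array([0,.12*(np.cos(a)-np.cos(a+q)),.131+.12*(np.sin(a+q)-np.sin(a))])
E
python3 - <<'E'
from h import *
np.set_printoptions(precision=3,suppress=True)
for s in (0,np.pi):
  for nm,P,y in [("h",plc(tray(0),BOX)[0],YB),("mid",plc(tray(1.13),BOX)[0],YB),("open",plc(tray(2.27),BOX)[0],YB),("sc",plc((-.035,0,.03),SC)[0],SC[3]+np.pi/2),("bay",plc((-.035,-.0215,.034),BOX)[0],YB)]:
    for dz in (-.019,.12):
      print(s,nm,P+[0,0,dz],inverse_kinematics(list(P+[0,0,dz]),list(quat_down(y+s))))
E
```

```text
0 h [0.533 0.045 0.112] [ 0.062  0.452  1.903 -0.     0.787 -1.597]
0 h [0.533 0.045 0.251] [ 0.062  0.257  1.803 -0.     1.081 -1.597]
0 mid [0.523 0.153 0.181] [ 0.262  0.361  1.84  -0.     0.941 -1.397]
0 mid [0.523 0.153 0.32 ] [ 0.262  0.203  1.707 -0.     1.232 -1.397]
0 open [0.514 0.262 0.112] [ 0.45   0.502  1.81  -0.     0.83  -1.209]
0 open [0.514 0.262 0.251] [ 0.45   0.32   1.714 -0.     1.107 -1.209]
0 sc [ 0.497 -0.334  0.011] [-0.612  0.686  1.781 -0.     0.674 -1.903]
0 sc [ 0.497 -0.334  0.15 ] [-0.612  0.476  1.74  -0.     0.926 -1.903]
0 bay [0.5   0.02  0.015] [ 0.017  0.593  2.003 -0.     0.546 -1.642]
0 bay [0.5   0.02  0.154] [ 0.017  0.341  1.954 -0.     0.846 -1.642]
3.141592653589793 h [0.533 0.045 0.112] [ 0.062  0.452  1.903 -0.     0.787  1.544]
3.141592653589793 h [0.533 0.045 0.251] [ 0.062  0.257  1.803 -0.     1.081  1.544]
3.141592653589793 mid [0.523 0.153 0.181] [ 0.262  0.361  1.84  -0.     0.941  1.745]
3.141592653589793 mid [0.523 0.153 0.32 ] [ 0.262  0.203  1.707 -0.     1.232  1.745]
3.141592653589793 open [0.514 0.262 0.112] [ 0.45   0.502  1.81  -0.     0.83   1.933]
3.141592653589793 open [0.514 0.262 0.251] [ 0.45   0.32   1.714 -0.     1.107  1.933]
3.141592653589793 sc [ 0.497 -0.334  0.011] [-0.612  0.686  1.781 -0.     0.674  1.239]
3.141592653589793 sc [ 0.497 -0.334  0.15 ] [-0.612  0.476  1.74  -0.     0.926  1.239]
3.141592653589793 bay [0.5   0.02  0.015] [ 0.017  0.593  2.003 -0.     0.546  1.5  ]
3.141592653589793 bay [0.5   0.02  0.154] [ 0.017  0.341  1.954 -0.     0.846  1.5  ]
```

Both work; use offset 0.

Run:
```python
from h import *
P=plc(tray(0),BOX)[0]
move_pose(list(P+[0,0,.10]),list(quat_down(YB)))
wait(.2)
t,q=get_tcp_pos(),get_ee_rot(); im=read_camera("wrist")[:,:,::-1].copy()
cv2.imwrite("pics/w1raw.png",im)
pts=plc([(-.12,-.08,.123),(.12,-.08,.123),(.12,.08,.123),(-.12,.08,.123)],BOX)
for u in projw(pts,t,q): cv2.circle(im,tuple(int(round(v)) for v in u),4,(0,0,255),1)
for u in projw(plc([(-.053,0,.138),(.053,0,.138),(0,0,.138),(-.053,.0,.131),(0,.007,.131),(0,-.007,.131)],BOX),t,q): cv2.circle(im,tuple(int(round(v)) for v in u),3,(0,255,0),1)
cv2.imwrite("pics/w1.png",im); print(get_time(),t,q,get_ft_force())
```

```text
2.65 [0.53278436 0.04535033 0.23095754] [-4.28495633e-05  6.75010834e-01  7.37807816e-01 -7.89312326e-06] [-1.11901497  0.20257551 -0.45772463]
```

View pics/w1.png

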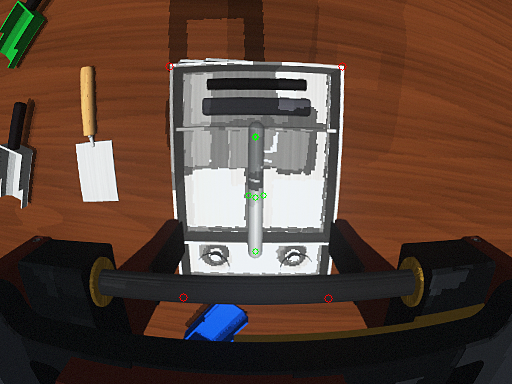

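The wrist picture agrees with the fitted pose. The projected rim corners land at (169,67) and (342,67), and the bar points at (256,137–251) lie on the bar. Next I'll descend, grip it and swing the tray open.

Run:
```python
from h import *
P=plc(tray(0),BOX)[0]
c=movel(list(P+[0,0,-.017]),v=.12,until_force=8); print(c,get_tcp_pos(),get_ft_force())
if not c:
    command_gripper(0.0); print("w",get_grip_width()*88,get_ft_force(),get_time())
```

```text
False [0.53333928 0.04482505 0.11460235] [-0.12770439 -0.00592473  0.43208971]
w 13.214014029006332 [-0.12163873 -3.76057138  0.00438542] 4.9167
```

```bash
cat >> h.py <<'E'
def swing(qs,v=.11,off=np.array([0,0,-.017])):
    fm=0
    for q in qs:
        movel(list(plc(tray(q),BOX)[0]+off),v=v); f=np.array(get_ft_force()); fm=max(fm,np.linalg.norm(f))
        print(round(q,2),f.round(1),np.array(get_tcp_pos()).round(4),round(get_grip_width()*88,1),round(get_time(),2))
    return fm
E
python3 - <<'E'
from h import *
swing(np.linspace(0,2.27,13)[1:4])
E
```

```text
0.19 [ 0.9 -4.3  0.1] [0.5319 0.056  0.1337] 13.0 5.28
0.38 [ 1.6 -5.6  2. ] [0.5307 0.0708 0.1504] 13.1 5.63
0.57 [ 2.3 -4.5  3.5] [0.5293 0.0886 0.1644] 13.0 5.99
```

Run:
```python
from h import *
cv2.imwrite("pics/s1.png",cv2.resize(read_camera("side")[60:260,80:330,::-1],None,fx=2.4,fy=2.4))
```

```text
(no output)
```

View pics/s1.png

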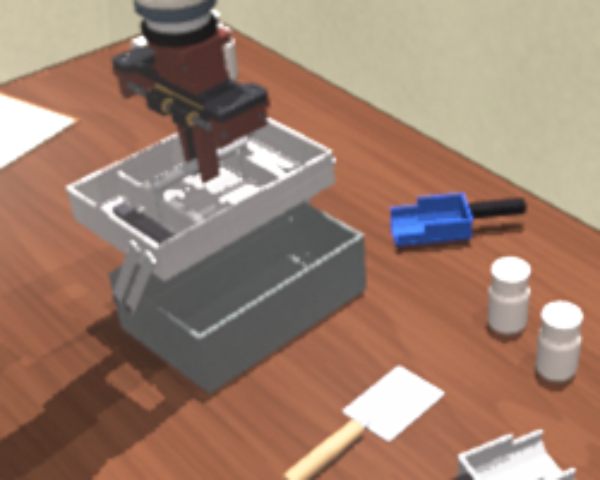

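The tray is raised off the base, with its rim about (70–330, 130–270) in this crop, and is held by the bar. I'll carry on.

Run:
```python
from h import *
swing(np.linspace(0,2.27,13)[4:])
```

```text
0.76 [ 2.6 -2.5  4.7] [0.5277 0.109  0.1748] 13.8 6.4
0.95 [ 4.5 -1.6  4.4] [0.5259 0.1308 0.1812] 13.4 6.76
1.14 [5.5 1.2 2.9] [0.5241 0.1536 0.1833] 13.5 7.12
1.32 [6.3 2.4 0.5] [0.5222 0.1764 0.1809] 13.4 7.47
1.51 [ 7.4  2.9 -0.2] [0.5205 0.1983 0.1743] 12.8 7.83
1.7 [ 9.3  3.2 -2.3] [0.5188 0.2184 0.1637] 13.2 8.19
1.89 [ 9.7  2.5 -4.2] [0.5174 0.236  0.1496] 13.5 8.55
2.08 [ 9.1  2.3 -5.5] [0.5163 0.2507 0.1324] 13.0 8.91
2.27 [ 8.7 -1.8 -4.1] [0.5146 0.2612 0.113 ] 13.4 9.27
```

Run:
```python
from h import *
print(movel(list(plc(tray(2.31),BOX)[0]+[0,0,-.017]),v=.03,until_force=10),np.array(get_tcp_pos()),np.array(get_ft_force()).round(1))
command_gripper(.6)
print(np.array(get_tcp_pos()),np.array(get_ft_force()).round(1),get_grip_width())
P=np.array(get_tcp_pos()); movel(list(P+[0,0,.11]),v=.2)
t,q=get_tcp_pos(),get_ee_rot()
cv2.imwrite("pics/w2.png",read_camera("wrist")[:,:,::-1])
cv2.imwrite("pics/sc2.png",cv2.resize(read_camera("scene")[130:330,150:450,::-1],None,fx=2.5,fy=2.5))
print(get_time(),t,q)
```

```text
True [0.51498179 0.26119397 0.11197352] [-1.1 -3.   8.3]
[0.51636502 0.26227713 0.11240782] [-0.1  0.3  0.2] 0.5984799884759564
11.05 [0.51575539 0.26196988 0.22158695] [0.00194179 0.67502631 0.73779072 0.00074867]
```

View pics/w2.png

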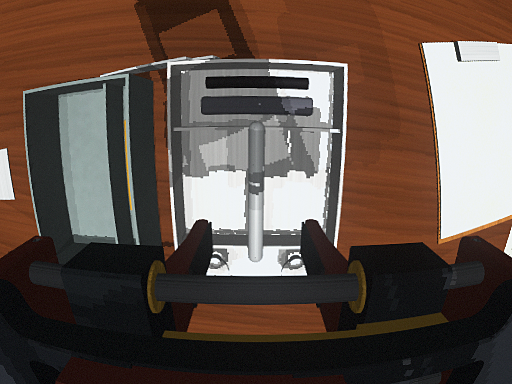

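View pics/sc2.png

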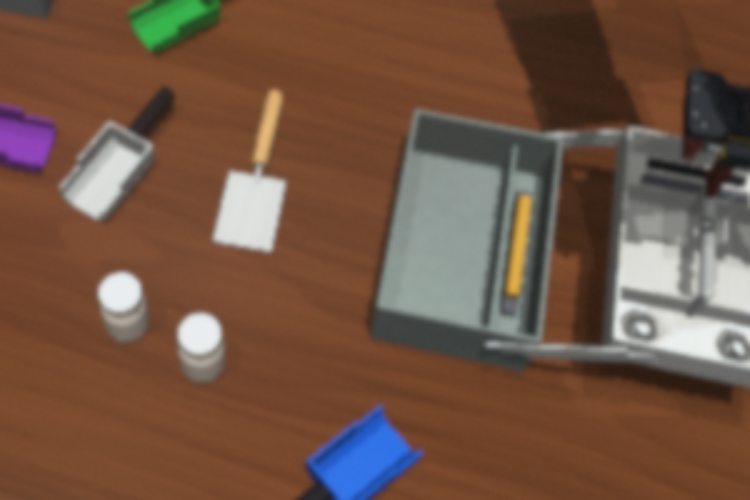

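The tray is at its open stop: the contact gave 8 N, and the bar sits at column 256 between the fingers. The bay is visible and empty. Next is the scoop.

Run:
```python
from h import *
P=plc((-.035,0,.03),SC)[0]
move_pose(list(P+[0,0,.12]),list(quat_down(SC[3]+np.pi/2))); wait(.2)
t,q=get_tcp_pos(),get_ee_rot(); im=read_camera("wrist")[:,:,::-1].copy()
cv2.imwrite("pics/w3raw.png",im)
for u in projw(plc([(-.085,0,.039),(-.01,-.03,.039),(-.01,.03,.039),(-.01,0,.039),(-.035,0,.039),(-.035,.009,.03),(-.035,-.009,.03),(.085,.03,.0),(.085,-.03,.0)],SC),t,q): cv2.circle(im,tuple(int(round(v)) for v in u),3,(0,255,0),1)
cv2.imwrite("pics/w3.png",im); print(get_time(),t,q)
```

```text
13.4583 [ 0.49742485 -0.33374419  0.15013783] [1.06709685e-04 7.98521374e-01 6.01966444e-01 6.35501938e-05]
```

View pics/w3.png

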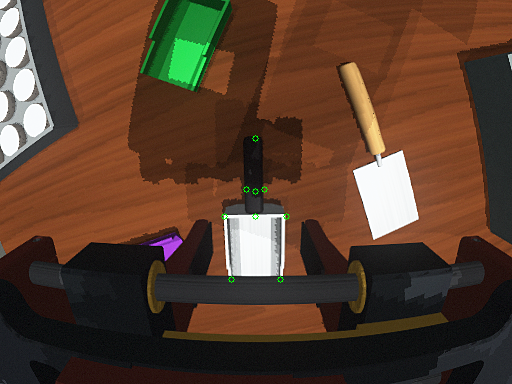

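The steel scoop's handle is at column 254 and its pan spans columns 225–286, so the projected points lie on it. Now I'll grasp it.

Run:
```python
from h import *
P=plc((-.035,0,.03),SC)[0]
c=movel(list(P+[0,0,-.018]),v=.12,until_force=8); print(c,get_tcp_pos())
if not c:
    command_gripper(0.0); print("w",get_grip_width()*88,get_ft_force())
    movel(list(P+[0,0,.02]),v=.08)
    movel(list(P+[0,0,.17]),v=.2); print(get_grip_width()*88,get_ft_force())
    cv2.imwrite("pics/w4.png",read_camera("wrist")[:,:,::-1])
    cv2.imwrite("pics/s4.png",read_camera("side")[:,:,::-1])
    print(get_time())
```

```text
False [ 0.49746001 -0.33466459  0.01271158]
w 17.734108226516668 [-1.0797854   0.20007169  1.60513802]
17.97190202750472 [ 0.62673002  0.53098009 -2.34248123]
17.0167
```

View pics/s4.png

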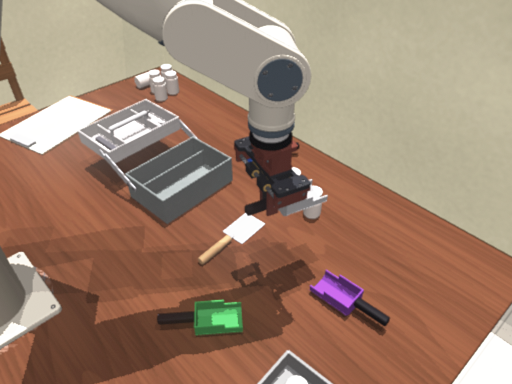

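View pics/w4.png

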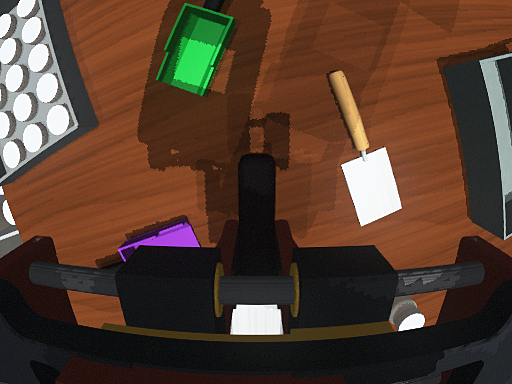

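Run:
```python
from h import *
P=plc((-.035,-.0215,.034),BOX)[0]
move_pose(list(P+[0,0,.13]),list(quat_down(YB))); wait(.2)
t,q=get_tcp_pos(),get_ee_rot(); im=read_camera("wrist")[:,:,::-1].copy()
for u in projw(plc([(-.12,-.08,.08),(-.12,.08,.08),(-.116,.033,.054),(-.116,-.076,.004),(.12,-.08,.08),(.12,.08,.08)],BOX),t,q): cv2.circle(im,tuple(int(round(v)) for v in u),3,(0,255,0),1)
cv2.imwrite("pics/w5.png",im); print(get_time(),t)
s=read_camera("side")[:,:,::-1]
cv2.imwrite("pics/s5.png",cv2.resize(s[90:240,60:260],None,fx=3.5,fy=3.5))
```

```text
18.6083 [0.50015694 0.01940929 0.16405017]
```

View pics/w5.png

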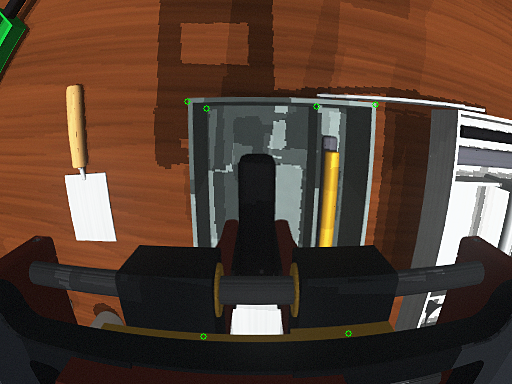

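View pics/s5.png

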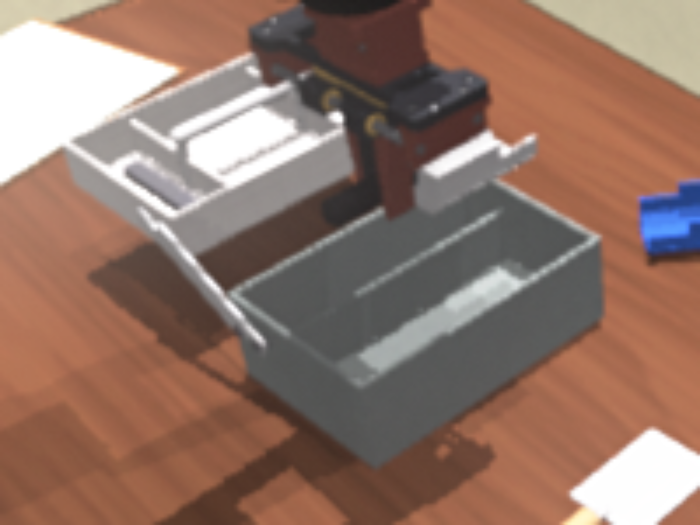

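The scoop hangs level over the bay, and the wrist overlay matches the box rim at (188,101) and (376,104). Lowering it.

Run:
```python
from h import *
P=plc((-.035,-.0215,0),BOX)[0]
print(movel(list(P+[0,0,.035]),v=.12,until_force=10),get_tcp_pos(),get_ft_force())
print(movel(list(P+[0,0,.013]),v=.03,until_force=4),get_tcp_pos(),get_ft_force())
```

```text
False [0.50036458 0.02034805 0.03557815] [ 0.1551056   0.24349569 -1.44035928]
True [0.49947388 0.02025033 0.01563458] [0.56330113 0.5281809  1.13399961]
```

Run:
```python
from h import *
command_gripper(.4); print(get_grip_width())
P=plc((-.035,-.0215,0),BOX)[0]
movel(list(P+[0,0,.18]),v=.18); print(get_time())
T=plc(tray(2.27),BOX)[0]+np.array([.0015,0,0])
move_pose(list(T+[0,0,.10]),list(quat_down(YB))); wait(.15)
t,q=get_tcp_pos(),get_ee_rot(); im=read_camera("wrist")[:,:,::-1].copy()
for u in projw([T+[0,0,.007]],t,q): cv2.circle(im,tuple(int(round(v)) for v in u),3,(0,255,0),1)
cv2.imwrite("pics/w6.png",im)
s=read_camera("side")[:,:,::-1];c=read_camera("scene")[:,:,::-1]
cv2.imwrite("pics/s6.png",np.hstack([cv2.resize(s[120:230,110:250],(400,314)),cv2.resize(c[155:295,290:400],(247,314))]))
print(get_time(),get_ft_force())
```

```text
0.40005810501948447
22.0583
23.3333 [ 0.46535941 -0.04176016 -0.13784159]
```

View pics/w6.png

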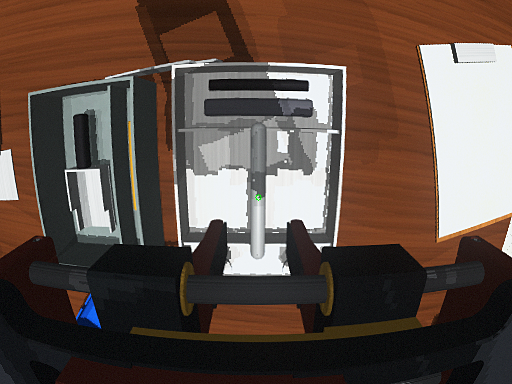

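View pics/s6.png

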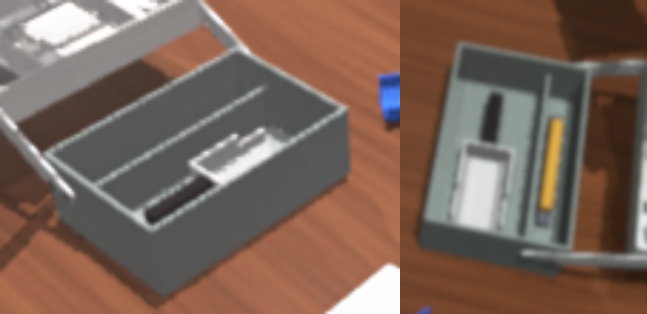

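The scoop lies flat and upright in the wide bay, handle at (80,140) and pan at (90,200) in the wrist view. The tray is still open with its bar at column 258. Now I'll grip the bar and swing the tray back.

Run:
```python
from h import *
off=np.array([.0015,0,-.017])
T=plc(tray(2.27),BOX)[0]
c=movel(list(T+off),v=.12,until_force=8); print(c,get_tcp_pos())
if not c:
    command_gripper(0.0); print("w",get_grip_width()*88,get_ft_force())
    swing(np.linspace(2.27,0,13)[1:],off=off)
```

```text
False [0.51569183 0.2617694  0.11456394]
w 13.262098005596686 [-0.64418532 -3.14765581  3.69694528]
2.08 [ 1.   1.6 -3.8] [0.5163 0.2502 0.1335] 13.2 25.3
1.89 [ 0.8  1.5 -2.5] [0.5174 0.2355 0.1504] 13.4 25.66
1.7 [-1.8  3.1  2.1] [0.5189 0.2178 0.1644] 13.5 26.02
1.51 [-4.4  3.4  5.4] [0.5205 0.1977 0.1748] 13.4 26.38
1.32 [-5.2  1.3  9.1] [0.5223 0.1758 0.1813] 13.3 26.73
1.14 [-6.2 -1.3 10.4] [0.5241 0.1528 0.1835] 13.1 27.09
0.95 [-6.1 -3.3 10.6] [0.526  0.1297 0.1812] 13.2 27.45
0.76 [-5.6 -7.2  7.9] [0.5277 0.1074 0.1745] 13.3 27.81
0.57 [-4.7 -8.1  6.1] [0.5293 0.087  0.1637] 13.2 28.17
0.38 [-4.5 -8.1  3. ] [0.5306 0.0692 0.1493] 13.1 28.52
0.19 [-3.  -7.8 -1.1] [0.5318 0.0545 0.1319] 13.2 28.88
0.0 [-2.4 -2.5 -3.9] [0.5328 0.0444 0.1126] 13.4 29.24
```

Run:
```python
from h import *
off=np.array([.0015,0,-.017])
print(movel(list(plc(tray(-.05),BOX)[0]+off),v=.03,until_force=10),np.array(get_tcp_pos()),np.array(get_ft_force()).round(1))
cv2.imwrite("pics/s7.png",cv2.resize(read_camera("side")[110:230,100:260,::-1],None,fx=4.5,fy=4.5))
```

```text
True [0.53375746 0.04445861 0.11167359] [-0.4  1.8  5.1]
```

View pics/s7.png

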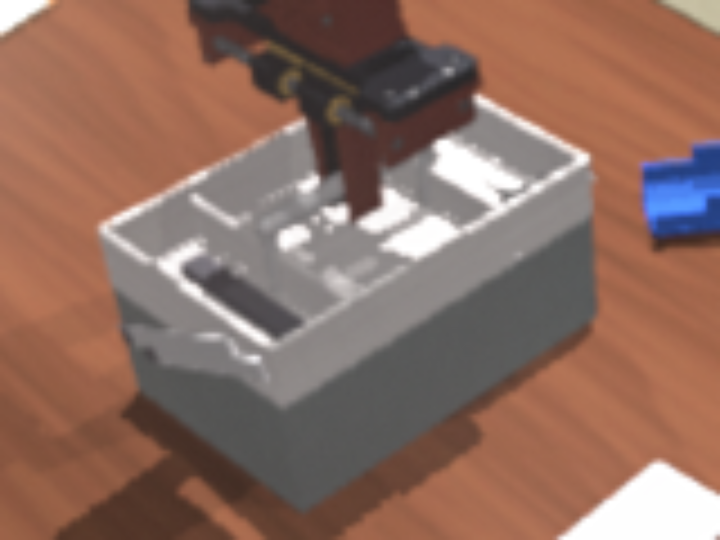

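The tray sits flush on the base, with the seam running (285,405) to (590,225) and no gap. The 10 N contact also shows it is at the stop. Releasing.

Run:
```python
from h import *
command_gripper(.6)
P=np.array(get_tcp_pos()); movel(list(P+[0,0,.15]),v=.15); wait(.3)
s=read_camera("side")[:,:,::-1];c=read_camera("scene")[:,:,::-1]
cv2.imwrite("pics/s8.png",s);cv2.imwrite("pics/c8.png",c)
print(get_time(),get_ft_force(),get_grip_width())
```

```text
31.825 [-0.77022034 -0.37705457 -0.90431787] 0.601508069297428
```

View pics/s8.png

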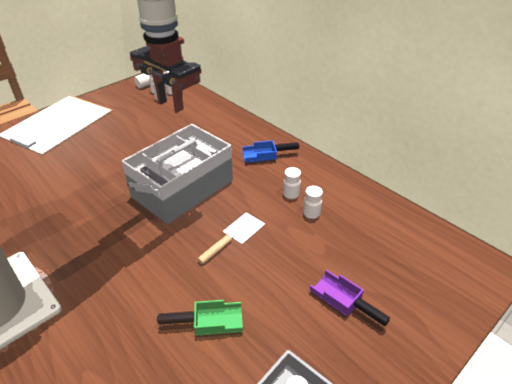

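View pics/c8.png

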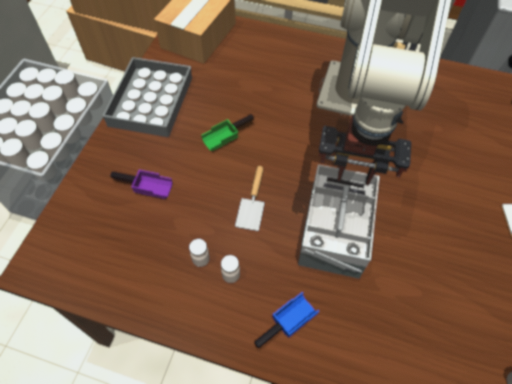

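The tray is shut at the same pixels as at the start: rim corners (122,161) and (231,147) in the side view. The spatula, bottles and look-alikes haven't moved, and the gripper is clear. Handing in.

```bash
python3 -c "
from station import *
print(job_done(),get_time())"
```

```text
the job is handed in; nothing more can be done
the job is handed in; nothing more can be done
```

I handed the job in at about 32 s of the 72 s allowed: the steel scoop is in the wide bay and the tray is shut on top of it.

- **Opening:** I held the tray by its bar all the way to the open stop. The stop showed as a contact of about 10 N, and the tray stayed open after I let go.
- **Scoop:** I laid it in the wide bay and released it. The contact height matched the bay floor, and all three cameras showed it upright and flat.
- **Closing:** I kept hold of the bar all the way back and pressed lightly to the shut stop before letting go. The last pictures show the tray flush on the base and back where it started.
- **Bystanders:** The spatula, both bottles and the coloured look-alikes show no movement from their starting places.

The only disagreement was a sideways force of up to about 10 N along the bar during the swing. It probably came from a small error in my estimate of the box's angle, and it stayed well within the limits. I did not look under the tray again after shutting it.

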